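# Slide the infuser tube into the teapot's slanted neck to the red band

## Robot

A 6-joint arm with a two-finger parallel gripper is mounted at the origin on the work surface. World frame = base frame: x ahead of the robot, y to its left, z up, the work surface at z = 0. Lengths are in m, angles in degrees, forces in N, time in s.
With the tool pointing down it reaches from about 0.3 to 1 m from the base axis. Payload 5.1 kg.
Tool frame: the origin (TCP) lies at the centre of the arm's flange, where the gripper is bolted on; the fingertips stand 190 mm ahead of it and the grasp point (between the pads) lies 171 mm ahead of it; x points along the fingers, y is the direction in which the jaws open and shut, and the axes are right-handed (so a half turn about x gives the same grasp; the last joint's range is limited). The gripper opens to 95 mm and grips with 3 to 60 N. Pads are 20 mm wide; open, the fingers measure 119 mm over their backs; the gripper's body (75 mm by 180 mm) begins 59 mm behind the grasp point.
Start: joints at [-70.565, 7.093, 94.555, -0, 78.352, -4.733], TCP at [0.266, -0.593, 0.405] pointing down, gripper open.
Joint ranges: [-149.61, 149.61], [-58.7, 133.49], [1.44, 155.28], [-77.14, 257.14], [18.33, 153.61], [-166.67, 166.67]. Speed limits (degrees/s): [147.25, 147.25, 180, 180, 180, 180].

## Interface

Orientations are given as a 3x3 rotation matrix whose columns are the frame's x, y, z axes.
In Python, from bench import robot, grab_frame gives the robot as it stands.
- The arm moves only by the shell command python3 -m handwheel 'ROWS' [OPENING]. ROWS is JSON, a list of rows, each a list of 6 numbers: the shift along the tool's x, y, z as a fraction of full scale, then the turn, a rotation vector about the tool's x, y, z as a fraction of full scale. In form: [[dx, dy, dz, wx, wy, wz], ...]. A call has 1 to 5 rows; each row is the pose to reach, as a shift and turn from the pose measured when the call began, along the tool's axes at that moment; what a row does not reach only later rows make up. Full scale, the value 1, is 20 cm for a shift and pi/2 rad for a turn. A row lasts 1/12 s, in which the tool goes at most 41.7 mm and 7.16 degrees, less where a joint would pass 70% of its speed; a pose out of reach is approached as far as the arm can. A call with a number of a shift or a turn outside -1 to 1 is refused whole. A call with a gripper value outside its range is refused whole. OPENING is the opening, from -1 (shut) to 1 (fully open), set as the call begins (- or left out, the last holds). The fingers move at their own pace and stop on an object; the grip force is fixed at half the most. Time passes only in rows, so rows that repeat a pose let the fingers close. It gives the time, the measured TCP pose, the force and the opening at its end, in the units of the state.
- robot.state(): the state, without advancing time (a new reading comes with each control period).
- grab_frame(name): name is "scene" or "side" or "wrist"; returns a dict with "img" (384x512x3 uint8, blue, green, red), "depth" (384x512 float32, m along the optical axis (not along the pixel's ray), 0 where there is no reading), "vertical_fov" (degrees; the focal length in pixels is half the picture's height over the tangent of half this angle, whatever the lens; pixels are square), "cx", "cy" (the principal point, pixels), "T" (4x4, takes a point from camera to world coordinates); the wrist camera has in their place "tool_from_camera" (4x4, takes a point from camera to tool coordinates, whose origin is the TCP and whose axes are the tool frame's). Camera axes: x right, y down, z forward; pixel columns grow to the right and rows downward; lengths in m; the calibration is good to about 2 mm. A picture is of the moment at which its call begins: read the wrist's pose just before it.
- robot.hand_in(): hands the job in, once; it reports no verdict.
The state is a dict: "time_s": time; "joint_pos": joint angles; "qvel": joint speeds; "joint_torque": joint torques, N m; "eef_pos": TCP position; "tool_rot": TCP orientation; "wrist_force": force on the tool from outside, world axes, zero at the start; "wrist_torque": the same for the moment, N m; "gripper_width": finger opening in m.
Only numpy, scipy, OpenCV 4.12 (cv2) and the standard library are available. Lean on these libraries where they do the work, as an engineer would, in place of code of your own. Each camera call takes 0.05 s, during which the arm holds its last target.

## Task

Take the steel infuser tube by its black knob out of the wooden stand and slide it gently, tip first, into the slanted green neck of the glass teapot until the red band is level with the neck's rim: not short of it and not pushed past it. Let go and leave it sitting there, and leave everything else on the counter where it stands.

Things in the scene. Friction and masses are not known exactly. Their poses are not given: they have to be found in the camera images.
- tube: Loose round steel infuser tube, 75 to 120 g, upright in the stand at the start. Origin at the centre of its lower end (the tip), z along its axis towards the knob. Diameter 20 mm, the last 6 mm of the tip tapering to 12 mm; from 120 to 155 mm along z a round black knob 26 mm in diameter, by which to grip it. A painted red band goes round it from 70 to 80 mm. Its yaw does not matter.
- band (a point): The middle of the red band on the tube's axis, 75 mm from the tip; axes as the tube's.
- stand: Fixed wooden block 80 x 80 x 50 mm, origin at the centre of its underside. A vertical hole of 21.4 mm in the middle of its top is 40 mm deep; the tube's tip rests on the hole's floor, 10 mm above the counter, so the knob starts 130 to 165 mm above the counter. Lift the tube straight up by more than 40 mm to clear it.
- teapot: Round glass teapot fixed on a dark wooden base (156 mm across, 18 mm high); origin at the centre of the base's underside. Globe 131 mm across, centre 75 mm up, top 139 mm up. Wooden handle on its +x side out to 118 mm, 121 mm high; glass spout on its -y side out to 114 mm, 127 mm high. On its -x side a green neck leans out towards -x at 30 degrees from vertical.
- collar: The green neck, fixed to the teapot. Origin at the centre of its rim (the mouth), 52.5 mm to the teapot's -x side, 166 mm above the counter; z points out along the bore, 30 degrees from vertical: the tube goes in along -z. Bore 23 mm wide, 46 mm long, open below into the hollow globe; the mouth flares to 36 mm over the top 10 mm; rim 50 mm across outside. No stop at the right depth.
- nub: Small sprung rubber nub in the upper side of the neck's bore, 28 mm down from the mouth (its origin lies in the wall, 14.5 mm from the bore's axis). It presses the tube with 3 to 5 N against the opposite wall: the tube slides with some 3 to 8 N of drag and stays where it is left. The tube can be pushed some 50 mm too deep before its knob jams in the flare.
- kettle: Cordless steel kettle with a black handle, push-button lid and power base, fixed; 164 mm across the base, 230 mm high, handle out to 140 mm on its +x side, spout to about 98 mm on its -x side. Origin at the centre of the underside. A bystander.
- canister: Aluminium twist-cap canister, 93 mm across, 140 mm high, standing loose; origin at the centre of its underside. A bystander.
- mug: Blue ceramic mug with a chipped rim, 84 mm across, 92 mm high, handle out to 73 mm on its +y side; loose; origin at the centre of its underside. A bystander.
- coaster: Hard orange plastic coaster, 96 mm across, 6 mm thick, lying loose; origin at the centre of its underside. A bystander.
- sugar_bowl: White ceramic bowl, 100 mm across the rim, 55 mm high, loose; origin at the centre of its underside. A bystander.
- spoon: Steel spoon 160 mm long lying loose along its x axis. A bystander.
- honey: Amber glass jar, 64 mm across, 100 mm high, loose; origin at the centre of its underside. A bystander.

How it is judged (in metres and radians):
On the way:
1. the tube's tip is in the neck, the tube in line with it (z of tube in the frame of collar below -0.012 m and distance between tube and collar below 0.078 m and angle between the z axis of tube and the z axis of collar, either way round below 0.2 rad), for 0.05 s.
At the end, for the whole second after the job is handed in: The tube sits in the neck tip down and in line with it (within 0.12 rad), the middle of its red band within 8 mm of the centre of the neck's rim, at rest and released; the loose bystanders within 30 mm of where they stood and upright (within 0.5 rad) (distance between band and collar below 0.008 m and angle between the z axis of tube and the z axis of collar, either way round below 0.12 rad and z of tube in the frame of collar below -0.06 m and linear speed of tube below 0.01 m/s and not (distance of any of canister, mug, coaster, sugar_bowl, spoon, honey from where it was at the start of the episode above 0.03 m) and not (angle between any of canister, mug, sugar_bowl, honey's own z axis and vertical above 0.5 rad)); the robot touches nothing.
It fails at once if a bystander pushed more than 30 mm or tipped over (distance of any of canister, mug, coaster, sugar_bowl, spoon, honey from where it was at the start of the episode above 0.03 m or angle between any of canister, mug, sugar_bowl, honey's own z axis and vertical above 0.5 rad).
It fails at once if the tube forced against the teapot with more than 40 N (contact force between tube and teapot above 40 N).
It fails at once if the robot pushes on the teapot with more than 20 N (contact force between any of the arm, the fingers and teapot above 20 N).
It also fails if it takes over 51 s, if anything falls off the work surface, if the arm or the gripper's body presses on something with over 40 N, if the wrist force passes 120 N, or if a joint passes its speed limit or range.

## Working session

There is one attempt and no reset: what is moved stays moved. The work goes in short steps, Python scripts to look and compute and a shell command to move; the robot and the scene stay as the last step left them, time stands still between calls to the robot, and variables do not carry over. Pictures are saved under pics/ and viewed, and the job is handed in when it is done.

```bash
ls; mkdir -p pics
python3 - <<'E'
from bench import robot, grab_frame
import cv2,numpy as np
s=robot.state();print({k:np.round(v,4).tolist() for k,v in s.items()})
for n in("scene","side","wrist"):
    f=grab_frame(n);cv2.imwrite(f"pics/{n}0.png",f["img"]);np.savez(f"{n}0.npz",**f)
    print(n,f["vertical_fov"],f["cx"],f["cy"],np.round(f.get("T",f.get("tool_from_camera")),3).tolist())
E
```

```text
pics
{'time_s': 0.0, 'joint_pos': [-70.5655, 7.1344, 94.6318, -0.0006, 78.3518, -4.7311], 'qvel': [-0.1306, -0.0245, -0.0257, 0.035, 0.0488, 0.1006], 'joint_torque': [0.0018, -41.7599, -35.9929, 0.0775, 0.0491, -0.0002], 'eef_pos': [0.266, -0.5928, 0.4035], 'tool_rot': [[-0.0007, 0.4094, -0.9124], [0.0019, -0.9124, -0.4094], [-1.0, -0.0021, -0.0002]], 'wrist_force': [0.1921, -0.3531, -0.5089], 'wrist_torque': [0.0035, -0.0302, -0.0045], 'gripper_width': 0.095}
scene 47.88385087269896 245.9240582020211 191.16034626273924 [[-0.563, 0.516, -0.646, 1.4], [0.826, 0.364, -0.429, 0.521], [0.014, -0.775, -0.631, 0.947], [0.0, 0.0, 0.0, 1.0]]
side 55.641733453085656 262.0414886548719 192.308382894403 [[-0.981, -0.145, 0.13, 0.428], [-0.195, 0.723, -0.663, 0.784], [0.002, -0.676, -0.737, 0.99], [0.0, 0.0, 0.0, 1.0]]
wrist 62.38608310645959 252.59669808484088 193.5640883760173 [[-0.0, -0.279, 0.96, 0.021], [1.0, -0.001, 0.0, 0.0], [0.001, 0.96, 0.279, -0.079], [0.0, 0.0, 0.0, 1.0]]
```

View pics/scene0.png

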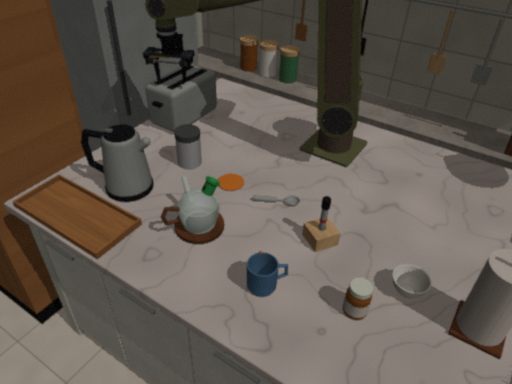

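View pics/side0.png

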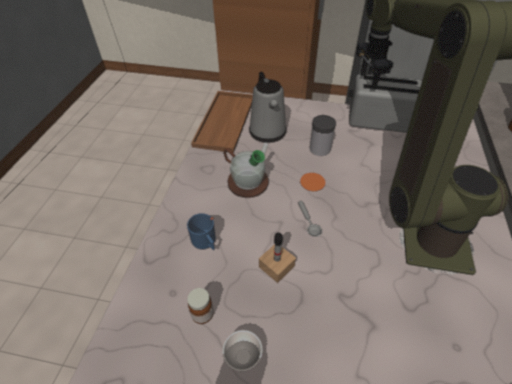

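View pics/wrist0.png

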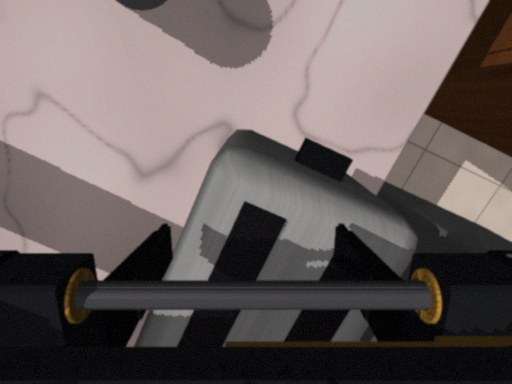

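```bash
cat > h.py <<'E'
import numpy as np,cv2
from bench import robot, grab_frame
def K(f):
    return f["img"].shape[0]/2/np.tan(np.radians(float(f["vertical_fov"]))/2)
def camT(f,s=None):
    if "T" in f: return np.array(f["T"])
    W=np.eye(4);W[:3,:3]=s["tool_rot"];W[:3,3]=s["eef_pos"];return W@np.array(f["tool_from_camera"])
def ray(f,u,v,T):
    d=np.array([(u-f["cx"])/K(f),(v-f["cy"])/K(f),1.]);return T[:3,3],T[:3,:3]@d
def onplane(f,u,v,T,z):
    o,d=ray(f,u,v,T);return o+d*(z-o[2])/d[2]
def tri(*rs):
    A=np.zeros((3,3));b=np.zeros(3)
    for o,d in rs:
        d=d/np.linalg.norm(d);P=np.eye(3)-np.outer(d,d);A+=P;b+=P@o
    p=np.linalg.solve(A,b);return p,[round(float(np.linalg.norm(np.cross(p-o,d/np.linalg.norm(d)))),4) for o,d in rs]
def cloud(f,T,m):
    v,u=np.nonzero(m&(f["depth"]>0));z=f["depth"][v,u]
    c=np.stack([(u-f["cx"])/K(f)*z,(v-f["cy"])/K(f)*z,z],1);return c@T[:3,:3].T+T[:3,3]
def proj(f,T,p):
    c=(np.atleast_2d(p)-T[:3,3])@T[:3,:3];return np.stack([f["cx"]+K(f)*c[:,0]/c[:,2],f["cy"]+K(f)*c[:,1]/c[:,2]],1)
E
python3 - <<'E'
from h import *
for n,box in (("scene",(150,150,250,250)),("side",(215,130,285,205))):
    f=dict(np.load(n+"0.npz"));T=camT(f);h=cv2.cvtColor(f["img"],cv2.COLOR_BGR2HSV)
    g=(h[...,0]>45)&(h[...,0]<90)&(h[...,1]>130)&(h[...,2]>25)
    b=np.zeros(g.shape,bool);b[box[1]:box[3],box[0]:box[2]]=1
    g&=b;v,u=np.nonzero(g);print(n,"green",len(u),u.min(),u.max(),v.min(),v.max(),u.mean(),v.mean());P=cloud(f,T,g);print(np.round(np.median(P,0),3),np.round(P.max(0),3),np.round(P.min(0),3))
    # base
    r=((h[...,0]<15)|(h[...,0]>172))&(h[...,1]>90)&b&(h[...,2]<120);P=cloud(f,T,r);P=P[(P[:,2]<0.03)&(P[:,2]>-0.01)];print("base n",len(P),P.min(0).round(3),P.max(0).round(3))
E
python3 - <<'E'
import cv2
a=cv2.imread("pics/scene0.png");b=cv2.imread("pics/side0.png")
A=cv2.resize(a[160:250,150:250],(500,450),interpolation=0);B=cv2.resize(a[185:255,290:350],None,fx=6,fy=6,interpolation=0)
C=cv2.resize(b[130:205,215:285],(420,450),interpolation=0);D=cv2.resize(b[225:285,250:305],None,fx=7,fy=7,interpolation=0)
cv2.imwrite("pics/cA.png",cv2.hconcat([A[:420],C[:420][:,:300]]) );cv2.imwrite("pics/cB.png",cv2.hconcat([B,D]))
E
```

```text
scene green 174 203 219 177 194 210.04597701149424 185.5632183908046
[ 0.636 -0.117  0.156] [ 0.652 -0.099  0.177] [ 0.599 -0.138  0.132]
base n 581 [ 0.469 -0.259 -0.002] [ 0.743 -0.064  0.023]Traceback (most recent call last):
  File "<stdin>", line 6, in <module>
    return umr_minimum(a, axis, None, out, keepdims, initial, where)
ValueError: zero-size array to reduction operation minimum which has no identity
```

View pics/cA.png

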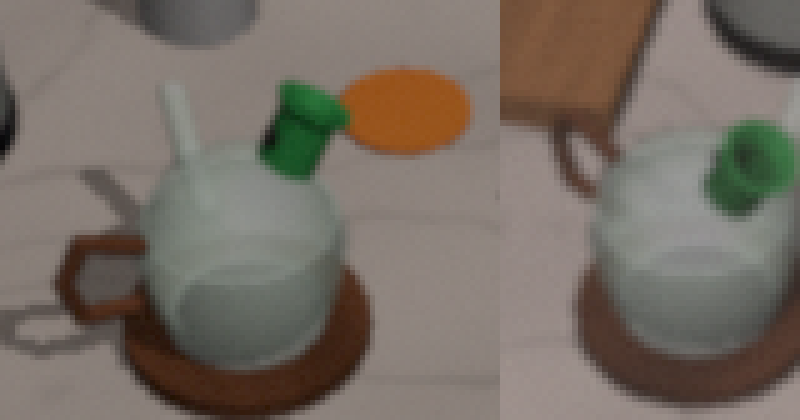

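View pics/cB.png

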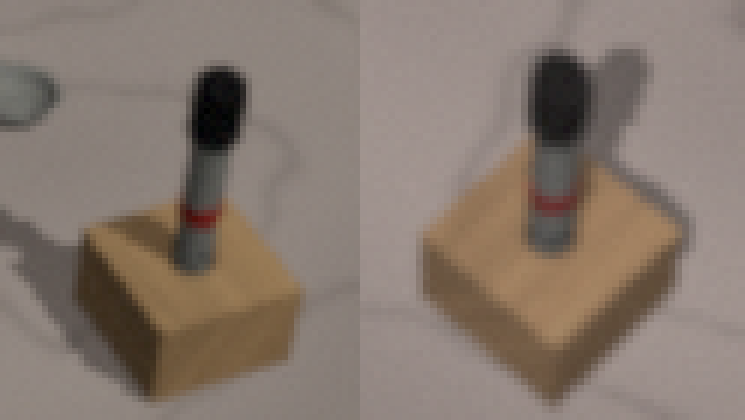

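Run:
```python
from h import *
R={}
for n,bg,bt in (("scene",(150,150,250,250),(290,185,350,255)),("side",(215,130,285,205),(250,225,305,285))):
    f=dict(np.load(n+"0.npz"));T=camT(f);h=cv2.cvtColor(f["img"],cv2.COLOR_BGR2HSV).astype(int)
    def box(b):
        m=np.zeros(h.shape[:2],bool);m[b[1]:b[3],b[0]:b[2]]=1;return m
    g=(h[...,0]>45)&(h[...,0]<85)&(h[...,1]>100)&box(bg)
    v,u=np.nonzero(g);print(n,"green",len(u),u.min(),u.max(),v.min(),v.max());P=cloud(f,T,g);print("pts",np.percentile(P,[5,50,95],axis=0).round(3).tolist())
    r=((h[...,0]<15)|(h[...,0]>172))&(h[...,1]>100)&(h[...,2]<120)&box(bg)
    P=cloud(f,T,r);P=P[(P[:,2]<0.026)&(P[:,2]>0.01)]
    dd=np.median(P[:,:2],0);P=P[np.linalg.norm(P[:,:2]-dd,axis=1)<.12]
    hull=cv2.convexHull(P[:,:2].astype(np.float32));print("base",len(P),cv2.minEnclosingCircle(hull))
    k=(h[...,2]<45)&box(bt)
    # knob = largest dark component
    _,L,S,C=cv2.connectedComponentsWithStats(k.astype(np.uint8));
    for i in np.argsort(-S[1:,4])[:3]+1: print("dark",S[i],C[i])
    i=np.argmax(S[1:,4])+1
    m=L==i; R.setdefault("knob",[]).append(ray(f,*C[i],T))
    P=cloud(f,T,m);print("knob pts",np.percentile(P,[5,50,95],axis=0).round(3).tolist())
    rb=((h[...,0]<8)|(h[...,0]>170))&(h[...,1]>140)&box(bt);v,u=np.nonzero(rb);print("band",len(u),u.mean(),v.mean(),onplane(f,u.mean(),v.mean(),T,.085).round(4))
    R.setdefault("band",[]).append(ray(f,u.mean(),v.mean(),T))
    w=(h[...,0]>8)&(h[...,0]<25)&(h[...,1]>80)&box(bt);P=cloud(f,T,w);P=P[abs(P[:,2]-.05)<.004];hu=cv2.convexHull(P[:,:2].astype(np.float32));print("stand",len(P),cv2.minAreaRect(hu))
for k in R:print(k,tri(*R[k]))
```

```text
scene green 188 202 219 177 195
pts [[0.602, -0.134, 0.137], [0.636, -0.118, 0.156], [0.648, -0.104, 0.172]]
base 534 ((0.6673299074172974, -0.13907741010189056), 0.07638504356145859)
dark [322 197   9  13  91] [325.61538462 203.04395604]
knob pts [[0.491, 0.187, 0.137], [0.506, 0.195, 0.156], [0.511, 0.204, 0.166]]
band 11 322.72727272727275 221.0 [0.5033 0.1958 0.085 ]
stand 424 ((0.4984705150127411, 0.193402498960495), (0.08329343795776367, 0.08239990472793579), 56.792930603027344)
side green 74 252 263 151 163
pts [[0.606, -0.135, 0.148], [0.62, -0.125, 0.16], [0.637, -0.101, 0.174]]
base 204 ((0.6638017892837524, -0.1324898898601532), 0.07133283466100693)
dark [275 234   7  11  68] [278.04411765 239.04411765]
knob pts [[0.489, 0.189, 0.143], [0.496, 0.202, 0.163], [0.505, 0.205, 0.166]]
band 0 nan nan [nan nan nan]
stand 485 ((0.4966568946838379, 0.19324891269207), (0.08078088611364365, 0.08061717450618744), 57.16272735595703)
knob (array([0.49763971, 0.19314367, 0.14887605]), [0.0, 0.0])
band (array([nan, nan, nan]), [nan, nan])<stdin>:20: RuntimeWarning: Mean of empty slice.
  ret = ret.dtype.type(ret / rcount)
<stdin>:21: RuntimeWarning: Mean of empty slice.
```

```bash
python3 -m handwheel '[[-0.2,0,0,0,0,0],[-0.4,0,0,0,0,0],[-0.55,-0.05,-0.08,0,0,0],[-0.6,-0.15,-0.25,0,0,0],[-0.6,-0.25,-0.42,0,0,0]]'
python3 -m handwheel '[[0,-0.1,-0.17,0,0,0],[0,-0.2,-0.34,0,0,0],[0,-0.3,-0.51,0,0,0],[0,-0.4,-0.68,0,0,0],[0,-0.49,-0.83,0,0,0]]'
python3 -m handwheel '[[0,-0.1,-0.17,0,0,0],[0,-0.2,-0.34,0,0,0],[0,-0.3,-0.51,0,0,0],[0,-0.4,-0.68,0,0,0],[0,-0.49,-0.83,0,0,0]]'
python3 - <<'E'
from h import *
s=robot.state();print(s["eef_pos"],s["joint_pos"],s["time_s"])
E
```

```text
time_s: 0.57
eef_pos: [0.3221, -0.5128, 0.5287]
tool_rot: [[0.003, 0.407, -0.913], [-0.005, -0.913, -0.407], [-1.0, 0.006, -0.001]]
wrist_force: [0.7, -0.3, -0.2]
gripper_width: 0.0948
time_s: 0.98
eef_pos: [0.4347, -0.3537, 0.5281]
tool_rot: [[0.003, 0.407, -0.913], [-0.005, -0.913, -0.407], [-1.0, 0.006, -0.001]]
wrist_force: [0.4, -0.3, -0.4]
gripper_width: 0.0953
time_s: 1.4
eef_pos: [0.5473, -0.1944, 0.5273]
tool_rot: [[0.003, 0.408, -0.913], [-0.004, -0.913, -0.408], [-1.0, 0.005, -0.001]]
wrist_force: [0.3, 0.1, -0.1]
gripper_width: 0.0949
[ 0.54729025 -0.19439185  0.52732333] [-24.82291476  -4.44247551  94.67173157  -0.15225001  89.51747074
  41.09854135] 1.4
```

```bash
python3 -m handwheel '[[0,-0.08,-0.13,0,0,0],[0,-0.16,-0.26,0,0,0],[0.05,-0.23,-0.39,0,0,0],[0.1,-0.23,-0.39,0,0,0]]'
python3 - <<'E'
from h import *
s=robot.state();f=grab_frame("wrist");cv2.imwrite("pics/w1.png",f["img"]);np.savez("w1.npz",R=s["tool_rot"],p=s["eef_pos"],**f)
print(s["eef_pos"])
E
```

```text
time_s: 1.73
eef_pos: [0.6017, -0.117, 0.5069]
tool_rot: [[0.004, 0.412, -0.911], [-0.003, -0.911, -0.412], [-1.0, 0.004, -0.003]]
wrist_force: [-0.4, -0.3, 0.6]
gripper_width: 0.0954
[ 0.60168838 -0.11703161  0.50691586]
```

View pics/w1.png

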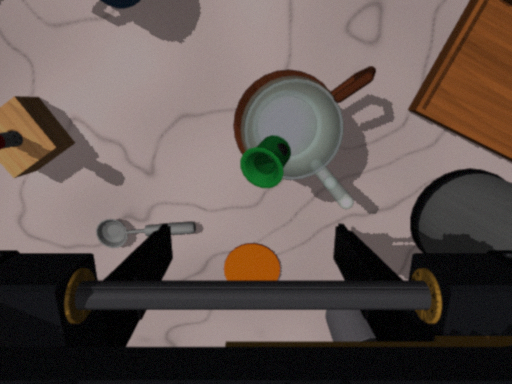

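Run:
```python
from h import *
f=dict(np.load("w1.npz"));s=dict(tool_rot=f["R"],eef_pos=f["p"]);T=camT(f,s);print(T.round(3).tolist())
h=cv2.cvtColor(f["img"],cv2.COLOR_BGR2HSV).astype(int)
g=(h[...,0]>45)&(h[...,0]<85)&(h[...,1]>100);v,u=np.nonzero(g);print(len(u),u.min(),u.max(),v.min(),v.max())
P=cloud(f,T,g);print(np.percentile(P,[1,10,50,90,99],axis=0).round(3).tolist())
# base
r=((h[...,0]<15)|(h[...,0]>172))&(h[...,1]>100)&(h[...,2]<130);P=cloud(f,T,r)
b=P[(abs(P[:,2]-.018)<.005)&(np.linalg.norm(P[:,:2]-[.667,-.139],axis=1)<.1)]
print("base",len(b),cv2.minEnclosingCircle(cv2.convexHull(b[:,:2].astype(np.float32))))
hd=P[(P[:,2]>.04)&(P[:,2]<.14)&(np.linalg.norm(P[:,:2]-[.667,-.139],axis=1)<.15)];print("handle",len(hd),hd.mean(0).round(4),np.linalg.norm(hd[:,:2]-[.667,-.139],axis=1).max())
A=cv2.resize(f["img"][120:200,220:310],None,fx=8,fy=8,interpolation=0);cv2.imwrite("pics/w1z.png",A)
```

```text
[[0.411, -0.876, -0.25, 0.674], [-0.911, -0.394, -0.118, -0.085], [0.005, 0.276, -0.961, 0.486], [0.0, 0.0, 0.0, 1.0]]
4300 0 511 136 383
[[0.578, -0.389, 0.019], [0.593, -0.159, 0.147], [0.622, -0.121, 0.361], [0.646, -0.067, 0.433], [0.663, -0.047, 0.436]]
base 824 ((0.669933557510376, -0.13489869236946106), 0.07522882521152496)
handle 676 [ 0.7381 -0.179   0.0983] 0.11523175558656623
```

View pics/w1z.png

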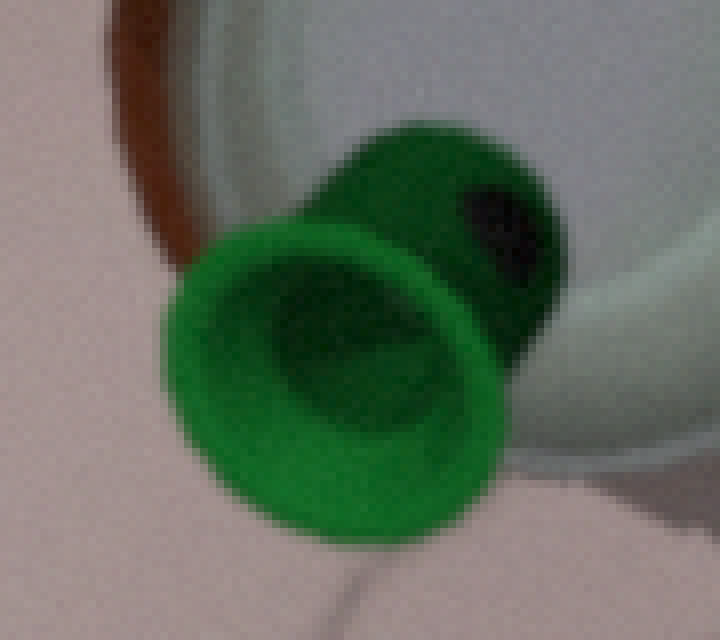

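Run:
```python
from h import *
f=dict(np.load("w1.npz"));s=dict(tool_rot=f["R"],eef_pos=f["p"]);T=camT(f,s)
h=cv2.cvtColor(f["img"],cv2.COLOR_BGR2HSV).astype(int)
g=(h[...,0]>45)&(h[...,0]<85)&(h[...,1]>100);g[:,:230]=0;g[:,300:]=0;g[200:]=0
for th in (80,95,105,115):
    b=g&(h[...,2]>th);P=cloud(f,T,b)
    c=max(cv2.findContours(b.astype(np.uint8),0,1)[0],key=len)
    e=cv2.fitEllipse(cv2.convexHull(c));p=onplane(f,*e[0],T,.166)
    q=P-P.mean(0);n=np.linalg.svd(q,full_matrices=0)[2][2];n*=np.sign(n[2])
    print(th,b.sum(),e,p.round(4),P.mean(0).round(4),n.round(3))
d=f["depth"]; print("depth pts rim z range",np.percentile(P[:,2],[2,50,98]).round(4))
# base/handle direction
r=((h[...,0]<15)|(h[...,0]>172))&(h[...,1]>100)&(h[...,2]<130);r[:,:225]=0;r[:,400:]=0;r[160:]=0
v,u=np.nonzero(r)
pts=np.array([onplane(f,a,b_,T,.018)[:2] for a,b_ in zip(u,v)])
# outer outline of base: leftmost red pixel per row & topmost per col, u<330
o=[]
for row in range(75,150):
    x=np.nonzero(r[row,:330])[0]
    if len(x):o.append(onplane(f,x[0]-.0,row,T,.018)[:2])
for col in range(245,325):
    y=np.nonzero(r[:,col])[0]
    if len(y):o.append(onplane(f,col,y[0],T,.018)[:2])
from scipy.optimize import least_squares
o=np.array(o);z=least_squares(lambda p:np.linalg.norm(o-p,axis=1)-.078,[.667,-.137],loss="soft_l1",f_scale=.002);print("base",z.x,np.abs(z.fun).mean())
P=cloud(f,T,r);hd=P[(P[:,2]>.04)&(P[:,2]<.14)];print("handle",hd.mean(0),np.median(hd,0));w=hd[:,:2].mean(0)-z.x;print("yaw",np.degrees(np.arctan2(*w[::-1])))
```

```text
80 730 ((261.41546630859375, 167.0720977783203), (36.44697570800781, 45.71290969848633), 128.4109344482422) [ 0.6203 -0.1208  0.166 ] [ 0.6159 -0.1223  0.1621] [-0.503  0.241  0.83 ]
95 379 ((258.52484130859375, 169.7713165283203), (28.544334411621094, 41.89520263671875), 131.4830780029297) [ 0.6165 -0.1192  0.166 ] [ 0.6112 -0.121   0.1598] [-0.48   0.208  0.852]
105 37 ((257.76141357421875, 180.65878295898438), (6.101798057556152, 11.24512004852295), 112.83109283447266) [ 0.6057 -0.1233  0.166 ] [ 0.6035 -0.1246  0.1566] [0.3   0.392 0.87 ]Traceback (most recent call last):
  File "<stdin>", line 7, in <module>
ValueError: max() iterable argument is empty
```

Run:
```python
from h import *
from scipy.optimize import least_squares
f=dict(np.load("w1.npz"));s=dict(tool_rot=f["R"],eef_pos=f["p"]);T=camT(f,s)
h=cv2.cvtColor(f["img"],cv2.COLOR_BGR2HSV).astype(int)
r=((h[...,0]<15)|(h[...,0]>172))&(h[...,1]>100)&(h[...,2]<130);r[:,:225]=0;r[:,400:]=0;r[160:]=0
o=[]
for row in range(75,150):
    x=np.nonzero(r[row,:330])[0]
    if len(x):o.append(onplane(f,x[0],row,T,.018)[:2])
for col in range(245,325):
    y=np.nonzero(r[:,col])[0]
    if len(y):o.append(onplane(f,col,y[0],T,.018)[:2])
o=np.array(o);z=least_squares(lambda p:np.linalg.norm(o-p,axis=1)-.078,[.667,-.137],loss="soft_l1",f_scale=.002);print("base",z.x,np.abs(z.fun).mean())
P=cloud(f,T,r);hd=P[(P[:,2]>.04)&(P[:,2]<.14)];hm=np.median(hd[:,:2],0);hf=hd[np.argsort(-np.linalg.norm(hd[:,:2]-z.x,axis=1))[:30],:2].mean(0)
rim=np.array([.6203,-.1208])
for w in(hm-z.x,hf-z.x,z.x-rim,hf-rim):print(np.degrees(np.arctan2(*w[::-1])),np.linalg.norm(w))
# tube top/knob seen in this view
k=(h[...,2]<40);k[:,40:]=0;k[:120]=0;k[160:]=0;P=cloud(f,T,k);print(len(P),np.percentile(P,[5,50,95],axis=0).round(3))
```

```text
base [ 0.66362809 -0.14771875] 0.0007225731986519911
-24.87389462756354 0.08442332295281113
-24.85702215398894 0.10974536456682604
-31.851738147747064 0.05100924355336337
-27.075147304007942 0.16049522147146744
286 [[0.495 0.18  0.049]
 [0.503 0.182 0.066]
 [0.508 0.189 0.085]]
```

```bash
python3 -m handwheel '[[0,-0.18,-0.02,0,0,0],[0,-0.36,-0.04,0,0,0],[0,-0.54,-0.05,0,0,0],[0,-0.72,-0.07,0,0,0],[0,-0.9,-0.09,0,0,0]]' -0.1
python3 -m handwheel '[[0,-0.18,-0.02,0,0,0],[0,-0.36,-0.04,0,0,0],[0,-0.54,-0.05,0,0,0],[0.1,-0.72,-0.07,0,0,0],[0.2,-0.72,-0.07,0,0,0]]'
python3 - <<'E'
from h import *
s=robot.state();f=grab_frame("wrist");cv2.imwrite("pics/w2.png",f["img"]);np.savez("w2.npz",R=s["tool_rot"],p=s["eef_pos"],**f)
print(s["eef_pos"],s["joint_pos"])
E
```

```text
time_s: 2.2
eef_pos: [0.5419, 0.053, 0.5028]
tool_rot: [[-0.002, 0.41, -0.912], [-0.003, -0.912, -0.41], [-1.0, 0.002, 0.003]]
wrist_force: [0.8, 0.6, -0.0]
gripper_width: 0.0673
time_s: 2.62
eef_pos: [0.4938, 0.1932, 0.4636]
tool_rot: [[0.001, 0.414, -0.91], [-0.001, -0.91, -0.414], [-1.0, 0.001, -0.0]]
wrist_force: [0.2, 0.4, -0.1]
gripper_width: 0.0431
[0.49379598 0.19316784 0.46358845] [ 1.55713365e+01 -9.97500013e+00  1.05677228e+02 -4.26432185e-02
  8.42773515e+01  8.11319861e+01]
```

View pics/w2.png

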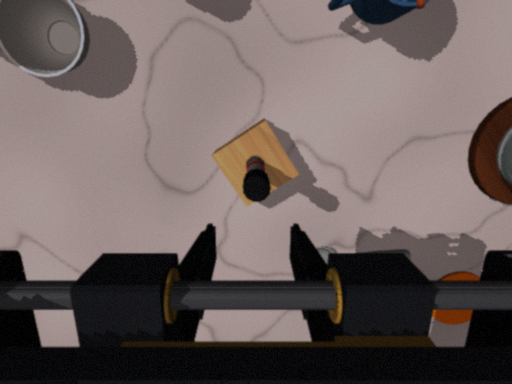

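Run:
```python
from h import *
f=dict(np.load("w2.npz"));s=dict(tool_rot=f["R"],eef_pos=f["p"]);T=camT(f,s)
h=cv2.cvtColor(f["img"],cv2.COLOR_BGR2HSV).astype(int)
k=(h[...,2]<40);k[:,:240]=0;k[:,275:]=0;k[:160]=0;k[215:]=0
P=cloud(f,T,k);t=P[P[:,2]>.160];print(len(P),len(t),t.mean(0),P[:,2].max())
v,u=np.nonzero(k);print(u.min(),u.max(),v.min(),v.max(),onplane(f,257,187,T,.165))
w=(h[...,0]>8)&(h[...,0]<25)&(h[...,1]>80);w[:,:205]=0;w[:,305:]=0;w[215:]=0;P=cloud(f,T,w);P=P[abs(P[:,2]-.05)<.005];print(cv2.minAreaRect(cv2.convexHull(P[:,:2].astype(np.float32))),np.median(P[:,2]))
```

```text
696 546 [0.49917461 0.19109137 0.16387568] 0.16574306628468966
244 269 160 200 [0.5000583  0.19079547 0.165     ]
((0.4979464113712311, 0.19056910276412964), (0.08031563460826874, 0.07979988306760788), 57.22149658203125) 0.04917207562668488
```

```bash
python3 -m handwheel '[[0.15,0.016,-0.016,0,0,0],[0.33,0.016,-0.016,0,0,0],[0.51,0.016,-0.016,0,0,0],[0.65,0.016,-0.016,0,0,0],[0.71,0.016,-0.016,0,0,0]]'
python3 -m handwheel '[[0,0,0,0,0,0]]'
python3 - <<'E'
from h import *
s=robot.state();f=grab_frame("wrist");cv2.imwrite("pics/w3.png",f["img"]);np.savez("w3.npz",R=s["tool_rot"],p=s["eef_pos"],**f)
print(s["eef_pos"],s["wrist_force"])
E
```

```text
time_s: 3.08
eef_pos: [0.4956, 0.187, 0.3105]
tool_rot: [[-0.016, 0.411, -0.911], [-0.008, -0.912, -0.411], [-1.0, 0.001, 0.018]]
wrist_force: [1.3, 0.2, -0.3]
gripper_width: 0.0426
time_s: 3.17
eef_pos: [0.4951, 0.1857, 0.3079]
tool_rot: [[-0.021, 0.41, -0.912], [-0.01, -0.912, -0.41], [-1.0, 0.0, 0.023]]
wrist_force: [0.4, 0.0, -0.0]
gripper_width: 0.0429
[0.49506802 0.18566728 0.30786985] [ 0.43247312  0.0378497  -0.04011731]
```

View pics/w3.png

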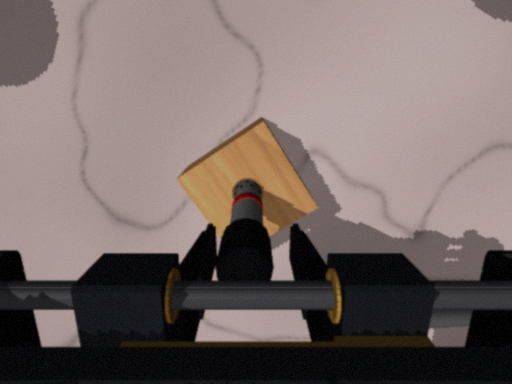

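```bash
python3 -m handwheel '[[-0.03,-0.01,-0.012,0,0.008,0],[-0.066,-0.02,-0.024,0,0.015,0],[-0.066,-0.02,-0.024,0,0.015,0],[-0.066,-0.02,-0.024,0,0.015,0]]'
python3 - <<'E'
from h import *
for i in range(2):
    f=grab_frame("wrist");s=robot.state();print(s["time_s"],s["eef_pos"].round(4),s["tool_rot"][:,0].round(4),s["wrist_force"].round(2))
E
```

```text
time_s: 3.55
eef_pos: [0.4992, 0.1918, 0.3251]
tool_rot: [[0.007, 0.41, -0.912], [0.002, -0.912, -0.41], [-1.0, 0.001, -0.007]]
wrist_force: [-0.2, 0.1, 0.5]
gripper_width: 0.0425
3.6 [0.4988 0.1917 0.3241] [ 0.0048  0.001  -1.    ] [-0.24 -0.05 -0.52]
3.65 [0.4986 0.1916 0.3234] [ 3.5e-03  7.0e-04 -1.0e+00] [-0.97  0.19 -0.6 ]
```

```bash
python3 -m handwheel '[[0.005,0,0,0,0,0],[0.005,0,0,0,0,0],[0.005,0,0,0,0,0],[0.005,0,0,0,0,0],[0.005,0,0,0,0,0]]' -1
python3 -m handwheel '[[0,0,0,0,0,0],[0,0,0,0,0,0]]'
python3 - <<'E'
from h import *
for i in range(1):
    f=grab_frame("wrist");s=robot.state();print(s["time_s"],s["eef_pos"].round(4),s["tool_rot"][:,0].round(4),s["wrist_force"].round(2),s["gripper_width"])
E
```

```text
time_s: 4.07
eef_pos: [0.4985, 0.1916, 0.3222]
tool_rot: [[0.003, 0.41, -0.912], [0.001, -0.912, -0.41], [-1.0, 0.001, -0.003]]
wrist_force: [-1.0, -0.4, 0.7]
gripper_width: 0.0253
time_s: 4.23
eef_pos: [0.4985, 0.1916, 0.3222]
tool_rot: [[0.003, 0.41, -0.912], [0.001, -0.912, -0.41], [-1.0, 0.001, -0.003]]
wrist_force: [0.2, -0.3, 0.5]
gripper_width: 0.0252
4.2833 [0.4985 0.1916 0.3222] [ 3.1e-03  6.0e-04 -1.0e+00] [-0.32  0.34  0.94] 0.025385118055345365
```

```bash
python3 -m handwheel '[[-0.06,0,0,0,0,0],[-0.14,0,0,0,0,0],[-0.25,0,0,0,0,0],[-0.37,0,0,0,0,0],[-0.5,0,0,0,0,0]]'
python3 -m handwheel '[[-0.15,0,0,0,0,0],[-0.3,0,0,0,0,0],[-0.45,0,0,0,0,0],[-0.55,0,0,0,0,0],[-0.55,0,0,0,0,0]]'
python3 - <<'E'
from h import *
s=robot.state();f=grab_frame("wrist");cv2.imwrite("pics/w4.png",f["img"])
print(s["eef_pos"],s["wrist_force"],s["gripper_width"])
# target
n=np.array([np.cos(np.radians(154)),np.sin(np.radians(154)),0]);cz=.5*n+np.array([0,0,np.sqrt(.75)]);rim=np.array([.6203,-.1208,.166])
for b in (-.02+.0, .03,.06): print(b,(rim+cz*(b+.312)).round(4))
E
```

```text
time_s: 4.7
eef_pos: [0.4979, 0.1915, 0.4231]
tool_rot: [[0.001, 0.41, -0.912], [0.0, -0.912, -0.41], [-1.0, 0.001, -0.001]]
wrist_force: [1.0, -0.1, -1.2]
gripper_width: 0.0253
time_s: 5.12
eef_pos: [0.4975, 0.1914, 0.5401]
tool_rot: [[0.011, 0.41, -0.912], [0.003, -0.912, -0.41], [-1.0, 0.002, -0.012]]
wrist_force: [0.3, 0.4, -0.1]
gripper_width: 0.0258
[0.49750767 0.19140011 0.5401071 ] [ 0.28477657  0.35705921 -0.07839492] 0.025804674683392727
-0.02 [ 0.4891 -0.0568  0.4189]
0.03 [ 0.4666 -0.0458  0.4622]
0.06 [ 0.4531 -0.0393  0.4882]
```

View pics/w4.png

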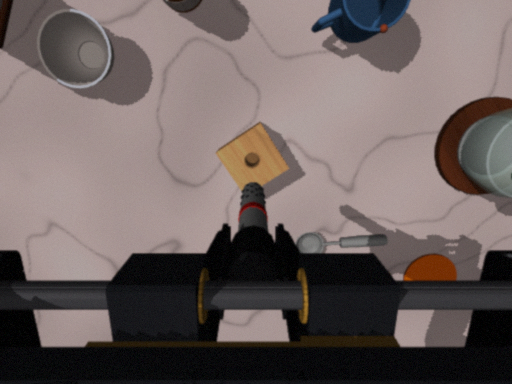

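```bash
cat >> h.py <<'E'
from scipy.spatial.transform import Rotation as Ro
RIM=np.array([.6203,-.1208,.166]);AZ=154.;LT=.312
def goal(b,rim=None,cz=None):
    """print fractions to move so tube tip is b out of the rim along collar axis, aligned"""
    rim=RIM if rim is None else rim
    if cz is None:
        a=np.radians(AZ);cz=np.array([.5*np.cos(a),.5*np.sin(a),.75**.5])
    s=robot.state();R=np.array(s["tool_rot"]);p=np.array(s["eef_pos"])
    xd=R.T@(-cz);ax=np.cross([1,0,0],xd);sn=np.linalg.norm(ax);w=ax/max(sn,1e-9)*np.arctan2(sn,xd[0])
    d=R.T@(rim+cz*(b+LT)-p)
    print("t",s["time_s"],"pos",p.round(4),"F",np.round(s["wrist_force"],1),"M",np.round(s["wrist_torque"],2),"grip",round(s["gripper_width"],4))
    tip=p+R[:,0]*LT;r=tip-rim;dep=r@cz;print("tip along axis",dep.round(4),"lateral",np.round(r-dep*cz,4),"ang",np.degrees(np.arctan2(sn,xd[0])).round(2))
    print("shift frac",(d/.2).round(3),"turn frac",(w/(np.pi/2)).round(4))
E
python3 -c "
from h import *
goal(.06)"
```

```text
t 5.1667 pos [0.4975 0.1914 0.5367] F [-0.1 -0.7 -1.1] M [ 0.04 -0.03 -0.02] grip 0.0255
tip along axis 0.1736 lateral [-0.0425  0.2747 -0.0916] ang 29.67
shift frac [0.239 0.961 0.677] turn frac [-0.     0.209  0.255]
```

```bash
python3 -m handwheel '[[-0.02,0.13,0.09,0,0,0],[-0.02,0.26,0.18,0,0.02,0.025],[0,0.4,0.28,0,0.05,0.06],[0.03,0.53,0.37,0,0.08,0.1],[0.06,0.66,0.46,0,0.11,0.13]]'
python3 -c "
from h import *
goal(.06)"
```

```text
time_s: 5.58
eef_pos: [0.4672, 0.0321, 0.5217]
tool_rot: [[0.245, 0.385, -0.89], [-0.114, -0.9, -0.421], [-0.963, 0.205, -0.177]]
wrist_force: [0.2, -0.8, -1.4]
gripper_width: 0.0255
t 5.5833 pos [0.4672 0.0321 0.5217] F [ 0.2 -0.8 -1.4] M [0.12 0.16 0.03] grip 0.0255
tip along axis 0.1081 lateral [-0.0281  0.0936 -0.0383] ang 14.32
shift frac [0.185 0.26  0.242] turn frac [-0.      0.0996  0.124 ]
```

```bash
python3 -m handwheel '[[0.05,0.08,0.08,0,0.03,0.035],[0.1,0.16,0.15,0,0.06,0.075],[0.15,0.22,0.2,0,0.085,0.105],[0.185,0.26,0.24,0,0.1,0.124],[0.185,0.26,0.24,0,0.1,0.124]]'
python3 - <<'E'
from h import *
grab_frame("scene")
s=robot.state();f=grab_frame("wrist");cv2.imwrite("pics/w5.png",f["img"]);np.savez("w5.npz",R=s["tool_rot"],p=s["eef_pos"],**f)
for n in("scene","side"):
    f=grab_frame(n);np.savez(n+"5.npz",**f);cv2.imwrite(f"pics/{n}5.png",f["img"])
goal(.06)
E
```

```text
time_s: 6.0
eef_pos: [0.4524, -0.0404, 0.4835]
tool_rot: [[0.443, 0.317, -0.839], [-0.22, -0.869, -0.444], [-0.869, 0.381, -0.315]]
wrist_force: [-1.8, -0.5, -1.6]
gripper_width: 0.0254
t 6.2 pos [ 0.4536 -0.0386  0.4879] F [ 1.2 -0.5 -0.7] M [0.16 0.31 0.04] grip 0.0256
tip along axis 0.0597 lateral [ 0.0002  0.0011 -0.0002] ang 0.09
shift frac [-0.002  0.002  0.003] turn frac [-0.      0.0001  0.001 ]
```

View pics/w5.png

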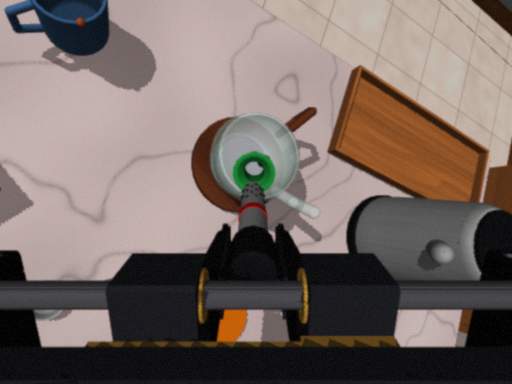

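```bash
python3 -c "
import cv2
a=cv2.imread('pics/scene5.png');b=cv2.imread('pics/side5.png')
cv2.imwrite('pics/c5.png',cv2.hconcat([cv2.resize(a[130:250,160:260],(400,480)),cv2.resize(b[90:210,210:310],(400,480))]))"
```

```text
(no output)
```

View pics/c5.png

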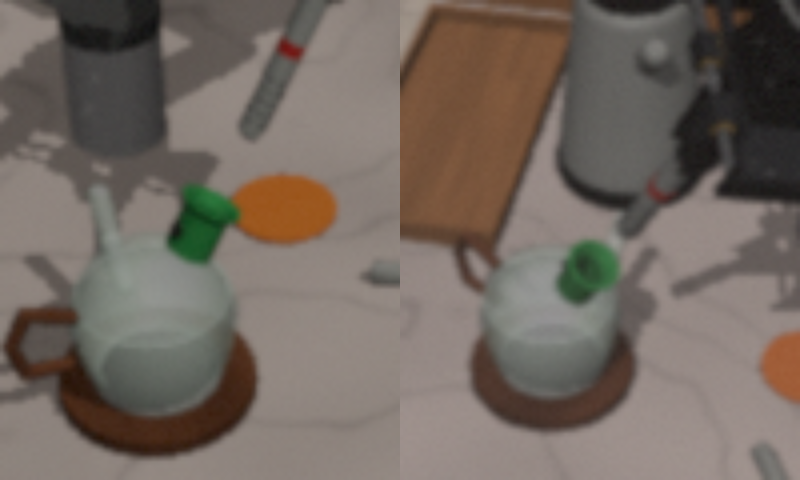

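Run:
```python
from h import *
f=dict(np.load("w5.npz"));s=dict(tool_rot=f["R"],eef_pos=f["p"]);T=camT(f,s)
h=cv2.cvtColor(f["img"],cv2.COLOR_BGR2HSV).astype(int)
g=(h[...,0]>45)&(h[...,0]<85)&(h[...,1]>100);g[:,:225]=0;g[:,285:]=0;g[200:]=0;g[:145]=0
c=max(cv2.findContours(g.astype(np.uint8),0,1)[0],key=len);e=cv2.fitEllipse(cv2.convexHull(c));print(e,onplane(f,*e[0],T,.166))
for d in (-.046,0,.06,.066,.06+.075): print(d,proj(f,T,RIM+d*np.array([-.4495,.219,.866])).round(1))
cv2.imwrite("pics/w5z.png",cv2.resize(f["img"][140:250,200:310],None,fx=5,fy=5,interpolation=0))
```

```text
((253.60894775390625, 172.31048583984375), (41.11892318725586, 42.05868911743164), 89.09442901611328) [ 0.61903243 -0.12034976  0.166     ]
-0.046 [[254.2 163.5]]
0 [[254.3 171.4]]
0.06 [[254.5 185.3]]
0.066 [[254.5 187. ]]
0.135 [[254.8 212.6]]
```

View pics/w5z.png

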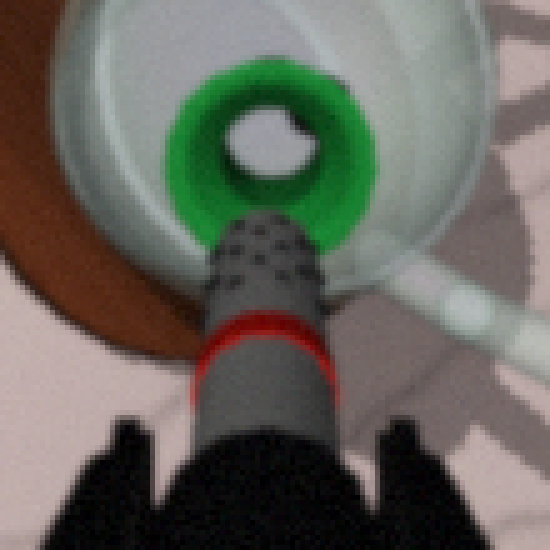

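```bash
sed -i 's/^RIM=np.array.*;AZ/RIM=np.array([.6197,-.1206,.166]);AZ/' h.py; python3 -c "
from h import *
goal(.01)"
```

```text
t 6.2 pos [ 0.4536 -0.0386  0.4879] F [ 1.2 -0.5 -0.7] M [0.16 0.31 0.04] grip 0.0256
tip along axis 0.0594 lateral [0.0007 0.001  0.0001] ang 0.09
shift frac [0.247 0.001 0.005] turn frac [-0.      0.0001  0.001 ]
```

```bash
python3 -m handwheel '[[0.06,0,0.005,0,0,0.001],[0.12,0,0.005,0,0,0.001],[0.19,0,0.005,0,0,0.001],[0.24,0,0.005,0,0,0.001],[0.24,0,0.005,0,0,0.001]]'
python3 - <<'E'
from h import *
grab_frame("scene")
s=robot.state();f=grab_frame("wrist");cv2.imwrite("pics/w6z.png",cv2.resize(f["img"][140:250,200:310],None,fx=5,fy=5,interpolation=0))
a=grab_frame("scene")["img"];b=grab_frame("side")["img"]
cv2.imwrite('pics/c6.png',cv2.hconcat([cv2.resize(a[130:250,160:260],(400,480)),cv2.resize(b[90:210,210:310],(400,480))]))
goal(-.01)
E
```

```text
time_s: 6.62
eef_pos: [0.4747, -0.0496, 0.442]
tool_rot: [[0.444, 0.32, -0.837], [-0.218, -0.868, -0.447], [-0.869, 0.381, -0.315]]
wrist_force: [-0.1, 0.2, -2.4]
gripper_width: 0.0259
t 6.8167 pos [ 0.4745 -0.0495  0.4465] F [-0.3  0.2 -0.8] M [0.14 0.35 0.02] grip 0.0257
tip along axis 0.0118 lateral [0.0005 0.0002 0.0002] ang 0.04
shift frac [0.109 0.    0.002] turn frac [ 0.     -0.0003 -0.0002]
```

View pics/w6z.png

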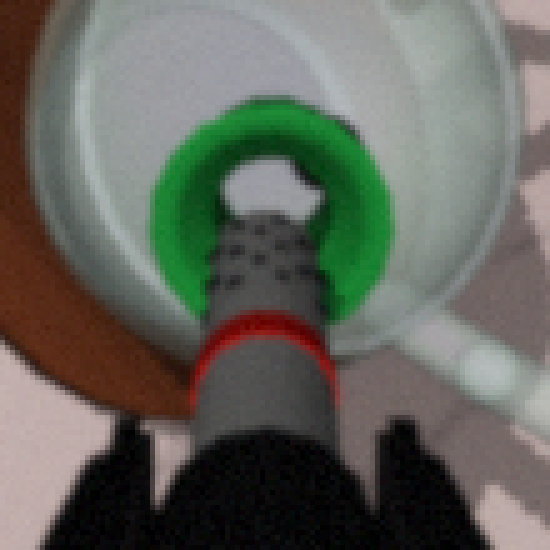

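View pics/c6.png

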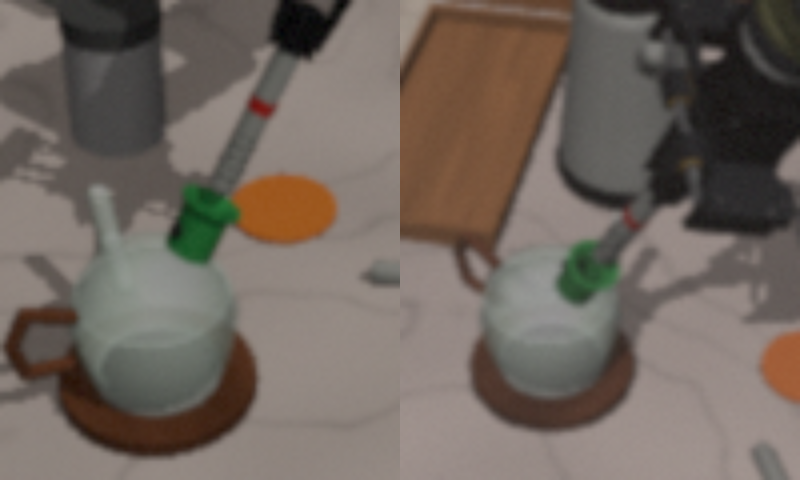

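Run:
```python
from h import *
s=robot.state();f=grab_frame("wrist");np.savez("w7.npz",R=s["tool_rot"],p=s["eef_pos"],**f);T=camT(f,s);F=K(f)
h=cv2.cvtColor(f["img"],cv2.COLOR_BGR2HSV).astype(int)
g=(h[...,0]>45)&(h[...,0]<85)&(h[...,1]>100);g[:,:225]=0;g[:,285:]=0;g[205:]=0;g[:150]=0
c=max(cv2.findContours(g.astype(np.uint8),0,1)[0],key=len);hu=cv2.convexHull(c)[:,0];hu=hu[hu[:,1]<199];e=cv2.fitEllipse(hu[:,None]);print("rim",e,onplane(f,*e[0],T,.166).round(4),"pred",proj(f,T,RIM))
r=((h[...,0]<10)|(h[...,0]>170))&(h[...,1]>120);r[:,:235]=0;r[:,272:]=0;r[:195]=0;r[222:]=0
v,u=np.nonzero(r);print("band u",u.min(),u.max(),"v",v.min(),v.max())
for row in range(183,226,4):
    m=f["img"][row].astype(int);sat=h[row,:,1];print(row,[ (int(x)) for x in np.nonzero((sat<60)&(h[row,:,2]<130))[0] if 235<x<275][::1][:1],[ (int(x)) for x in np.nonzero((sat<60)&(h[row,:,2]<130))[0] if 235<x<275][-1:])
cz=-s["tool_rot"][:,0]
for d in (0,.066,.075,.1):print(d,proj(f,T,s["eef_pos"]-cz*(LT-d)).round(1))
```

```text
rim ((251.76239013671875, 185.65155029296875), (47.38246536254883, 47.6820182800293), 59.20098876953125) [ 0.619  -0.1204  0.166 ] pred [[252.16887782 185.10529024]]
band u 235 267 v 202 221
183 [244] [261]
187 [244] [261]
191 [243] [262]
195 [243] [263]
199 [242] [263]
203 [241] [270]
207 [236] [273]
211 [236] [274]
215 [241] [274]
219 [240] [274]
223 [239] [274]
0 [[252.3 187.7]]
0.066 [[252.3 210.7]]
0.075 [[252.3 214.8]]
0.1 [[252.3 228.1]]
```

Run:
```python
from h import *
f=dict(np.load("w7.npz"));h=cv2.cvtColor(f["img"],cv2.COLOR_BGR2HSV).astype(int)
g=(h[...,0]>45)&(h[...,0]<85)&(h[...,1]>100)
for r in range(158,206,4):
    x=np.nonzero(g[r,215:295])[0]+215;print(r,x.min() if len(x) else 0,x.max() if len(x) else 0,(x.min()+x.max())/2 if len(x) else 0)
cv2.imwrite("pics/w7z.png",cv2.resize(f["img"][140:250,200:310],None,fx=5,fy=5,interpolation=0))
```

```text
158 0 0 0
162 248 256 252.0
166 239 265 252.0
170 235 269 252.0
174 232 272 252.0
178 230 274 252.0
182 228 275 251.5
186 228 275 251.5
190 228 275 251.5
194 230 274 252.0
198 232 272 252.0
202 235 269 252.0
```

View pics/w7z.png

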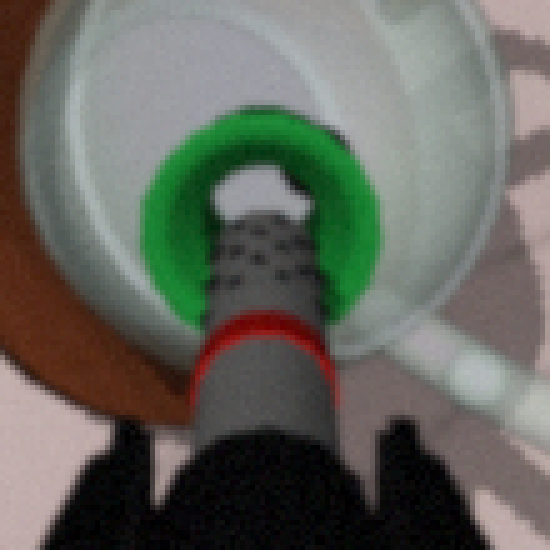

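```bash
python3 -c "
from h import *
goal(-.005)"
python3 -m handwheel '[[0.03,0,0,0,0,0],[0.05,0,0,0,0,0],[0.075,0,0,0,0,0],[0.085,0,0,0,0,0],[0.085,0,0,0,0,0]]'
python3 -c "
from h import *
goal(-.02)"
```

```text
t 6.8667 pos [ 0.4745 -0.0495  0.4468] F [ 0.1  0.1 -0.9] M [0.17 0.33 0.01] grip 0.0256
tip along axis 0.0121 lateral [0.0007 0.     0.0004] ang 0.07
shift frac [ 0.085 -0.001  0.002] turn frac [ 0.     -0.0006 -0.0005]
time_s: 7.28
eef_pos: [0.4821, -0.0533, 0.431]
tool_rot: [[0.449, 0.317, -0.835], [-0.219, -0.867, -0.447], [-0.866, 0.384, -0.32]]
wrist_force: [0.8, -0.8, -0.7]
gripper_width: 0.0254
t 7.2833 pos [ 0.4821 -0.0533  0.431 ] F [ 0.8 -0.8 -0.7] M [0.15 0.34 0.02] grip 0.0254
tip along axis -0.0059 lateral [-0.0002  0.0002 -0.0001] ang 0.03
shift frac [0.07  0.001 0.   ] turn frac [-0.      0.0003  0.0001]
```

```bash
python3 -m handwheel '[[0.02,0,0,0,0,0],[0.035,0,0,0,0,0],[0.05,0,0,0,0,0],[0.065,0,0,0,0,0],[0.065,0,0,0,0,0]]'
python3 -c "
from h import *
goal(-.035)"
```

```text
time_s: 7.7
eef_pos: [0.4881, -0.0562, 0.419]
tool_rot: [[0.448, 0.318, -0.836], [-0.219, -0.867, -0.447], [-0.867, 0.383, -0.319]]
wrist_force: [0.5, -0.8, -1.2]
gripper_width: 0.0258
t 7.7 pos [ 0.4881 -0.0562  0.419 ] F [ 0.5 -0.8 -1.2] M [ 0.19  0.26 -0.01] grip 0.0258
tip along axis -0.0197 lateral [-0.0007  0.0003 -0.0005] ang 0.09
shift frac [ 0.077  0.002 -0.001] turn frac [-0.      0.0009  0.0006]
```

```bash
python3 -m handwheel '[[0.02,0,0,0,0,0],[0.035,0,0,0,0,0],[0.05,0.002,-0.001,0,0,0],[0.06,0.002,-0.001,0,0,0],[0.06,0.002,-0.001,0,0,0]]'
python3 -c "
from h import *
goal(-.045)"
```

```text
time_s: 8.12
eef_pos: [0.4938, -0.059, 0.4083]
tool_rot: [[0.447, 0.318, -0.836], [-0.219, -0.868, -0.447], [-0.867, 0.383, -0.319]]
wrist_force: [0.2, 1.1, -1.1]
gripper_width: 0.0258
t 8.1167 pos [ 0.4938 -0.059   0.4083] F [ 0.2  1.1 -1.1] M [0.47 0.45 0.12] grip 0.0258
tip along axis -0.0321 lateral [-0.0007  0.0004 -0.0005] ang 0.14
shift frac [ 0.065  0.001 -0.   ] turn frac [-0.      0.0011  0.0011]
```

```bash
python3 -m handwheel '[[0.02,0,0,0,0,0],[0.035,0,0,0,0,0],[0.05,0.001,0,0,0,0],[0.065,0.001,0,0,0,0],[0.065,0.001,0,0,0,0]]'
python3 -c "
from h import *
goal(-.06)"
python3 -m handwheel '[[0.02,0,0,0,0,0],[0.035,0,0,0,0,0],[0.05,0.001,0,0,0,0],[0.065,0.001,0,0,0,0],[0.065,0.001,0,0,0,0]]'
python3 -c "
from h import *
goal(-.075)"
```

```text
time_s: 8.53
eef_pos: [0.4998, -0.0622, 0.3962]
tool_rot: [[0.447, 0.318, -0.836], [-0.218, -0.868, -0.447], [-0.867, 0.382, -0.318]]
wrist_force: [1.5, 0.8, -1.3]
gripper_width: 0.0259
t 8.5333 pos [ 0.4998 -0.0622  0.3962] F [ 1.5  0.8 -1.3] M [0.58 0.3  0.26] grip 0.0259
tip along axis -0.046 lateral [-0.0011  0.0004 -0.0006] ang 0.17
shift frac [ 0.07   0.002 -0.001] turn frac [-0.      0.0013  0.0013]
time_s: 8.95
eef_pos: [0.5059, -0.0653, 0.3842]
tool_rot: [[0.447, 0.318, -0.836], [-0.218, -0.868, -0.447], [-0.867, 0.382, -0.318]]
wrist_force: [1.2, 1.2, -2.4]
gripper_width: 0.0255
t 8.95 pos [ 0.5059 -0.0653  0.3842] F [ 1.2  1.2 -2.4] M [0.5  0.17 0.17] grip 0.0255
tip along axis -0.0598 lateral [-0.0012  0.0002 -0.0007] ang 0.17
shift frac [ 0.076  0.001 -0.002] turn frac [-0.      0.0014  0.0013]
```

```bash
python3 -m handwheel '[[0.02,0,0,0,0,0],[0.035,0,0,0,0,0],[0.045,0.001,-0.001,0,0,0],[0.045,0.001,-0.001,0,0,0]]'
python3 - <<'E'
from h import *
grab_frame("scene");grab_frame("scene");
s=robot.state();f=grab_frame("wrist");np.savez("w8.npz",R=s["tool_rot"],p=s["eef_pos"],**f);cv2.imwrite("pics/w8z.png",cv2.resize(f["img"][140:250,200:310],None,fx=5,fy=5,interpolation=0))
a=grab_frame("scene");b=grab_frame("side");np.savez("s8.npz",**a);np.savez("d8.npz",**b);a=a["img"];b=b["img"]
cv2.imwrite('pics/c8.png',cv2.hconcat([cv2.resize(a[140:200,185:235],(400,480)),cv2.resize(b[120:180,230:280],(400,480))]))
goal(-.075)
E
```

```text
time_s: 9.28
eef_pos: [0.5103, -0.0675, 0.3759]
tool_rot: [[0.447, 0.318, -0.836], [-0.218, -0.867, -0.447], [-0.868, 0.382, -0.318]]
wrist_force: [0.7, 2.4, -1.0]
gripper_width: 0.0255
t 9.5333 pos [ 0.5102 -0.0674  0.3759] F [ 2.4  0.3 -3.4] M [0.37 0.01 0.23] grip 0.0258
tip along axis -0.0693 lateral [-0.0013  0.0002 -0.0007] ang 0.19
shift frac [ 0.028  0.001 -0.002] turn frac [-0.      0.0016  0.0013]
```

View pics/w8z.png

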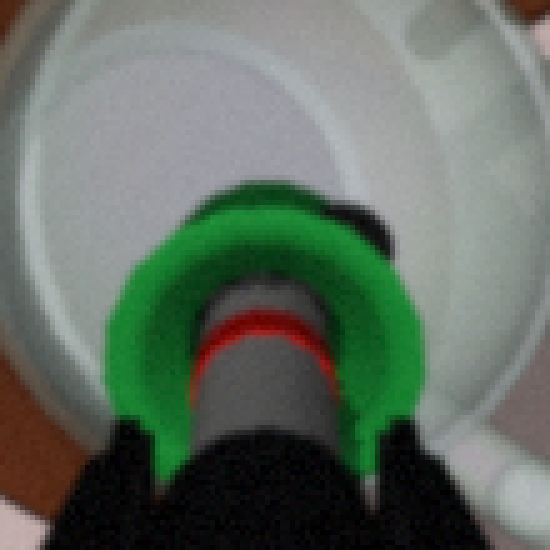

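View pics/c8.png

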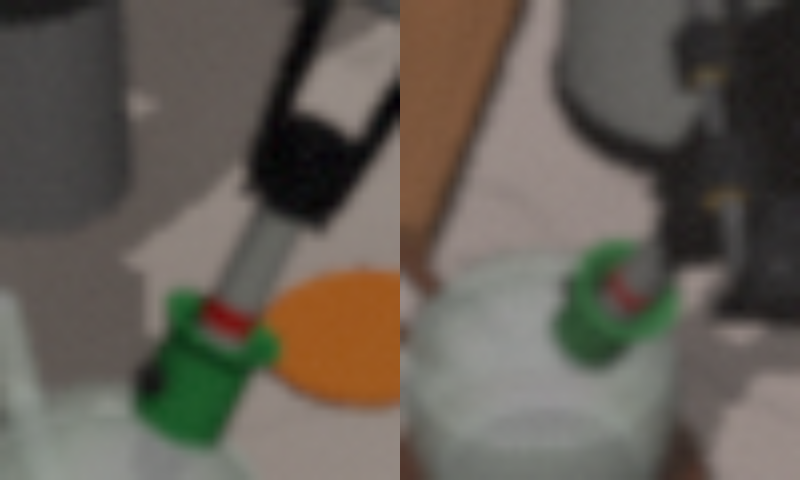

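Run:
```python
from h import *
a=np.radians(AZ);cz=np.array([.5*np.cos(a),.5*np.sin(a),.75**.5])
s8=dict(np.load("w8.npz"))
for n,f,bx in (("wrist",s8,(215,170,290,240)),("scene",dict(np.load("s8.npz")),(195,165,225,200)),("side",dict(np.load("d8.npz")),(245,145,270,170))):
    T=camT(f,dict(tool_rot=s8["R"],eef_pos=s8["p"])) ;h=cv2.cvtColor(f["img"],cv2.COLOR_BGR2HSV).astype(int)
    b=np.zeros(h.shape[:2],bool);b[bx[1]:bx[3],bx[0]:bx[2]]=1
    r=((h[...,0]<10)|(h[...,0]>170))&(h[...,1]>100)&b;g=(h[...,0]>45)&(h[...,0]<85)&(h[...,1]>100)&b
    for nm,m in(("red",r),("green",g)):
        P=cloud(f,T,m)
        if len(P)==0:print(n,nm,0);continue
        d=P-RIM;al=d@cz;rad=np.linalg.norm(d-al[:,None]*cz,axis=1)
        if nm=="green":al=al[(rad>.018)&(rad<.025)]
        print(n,nm,len(al),np.percentile(al,[5,25,50,75,95]).round(4),np.median(rad).round(4))
    # silhouette pixel-ray of band centre onto the axis
```

```text
wrist red 209 [-0.0041  0.0035  0.0079  0.01    0.0609] 0.008
wrist green 984 [-0.002  -0.001  -0.0005  0.      0.001 ] 0.0181
scene red 21 [0.0028 0.0058 0.0084 0.0108 0.0124] 0.009
scene green 72 [-0.031  -0.0151 -0.005   0.      0.0019] 0.018
side red 7 [-0.0032  0.0016  0.0049  0.0079  0.0113] 0.0107
side green 30 [-0.0254 -0.0145 -0.0023 -0.0001  0.0023] 0.0184
```

```bash
python3 -m handwheel '[[0.015,0,0,0,0,0],[0.025,0,0,0,0,0],[0.033,0.001,-0.001,0,0,0],[0.033,0.001,-0.001,0,0,0]]'
cat > chk.py <<'E'
from h import *
import sys
t=sys.argv[1]
a=np.radians(AZ);cz=np.array([.5*np.cos(a),.5*np.sin(a),.75**.5])
grab_frame("scene");grab_frame("scene")
s=robot.state();V=[]
for n,bx in (("wrist",(215,150,290,240)),("scene",(195,165,225,205)),("side",(245,145,275,175))):
    f=grab_frame(n);T=camT(f,s);h=cv2.cvtColor(f["img"],cv2.COLOR_BGR2HSV).astype(int)
    V.append(cv2.resize(f["img"][bx[1]:bx[3],bx[0]:bx[2]],(260,320)))
    b=np.zeros(h.shape[:2],bool);b[bx[1]:bx[3],bx[0]:bx[2]]=1
    r=((h[...,0]<10)|(h[...,0]>170))&(h[...,1]>100)&b;g=(h[...,0]>45)&(h[...,0]<85)&(h[...,1]>100)&b
    for nm,m in(("red",r),("green",g)):
        P=cloud(f,T,m)
        if len(P)==0:print(n,nm,0);continue
        d=P-RIM;al=d@cz;rad=np.linalg.norm(d-al[:,None]*cz,axis=1)
        ok=(rad>.018)&(rad<.025) if nm=="green" else (rad<.013)
        al=al[ok]
        if len(al):print(n,nm,len(al),np.percentile(al,[5,25,50,75,95]).round(4),al.mean().round(4))
cv2.imwrite(f"pics/chk{t}.png",cv2.hconcat(V));goal(-.075)
E
python3 chk.py 1
```

```text
time_s: 9.87
eef_pos: [0.5134, -0.069, 0.3702]
tool_rot: [[0.447, 0.318, -0.836], [-0.218, -0.867, -0.447], [-0.868, 0.382, -0.318]]
wrist_force: [-0.7, 1.4, -0.1]
gripper_width: 0.026
wrist red 197 [-0.0069 -0.003   0.001   0.0032  0.0525] 0.0034
wrist green 941 [-0.002  -0.001  -0.0004  0.      0.0009] 0.0008
scene red 11 [-0.0004  0.0015  0.0028  0.0042  0.0053] 0.0027
scene green 61 [-0.0319 -0.0227 -0.0058 -0.0001  0.0016] -0.0112
side red 8 [-0.0077 -0.0043 -0.003  -0.0002  0.0039] -0.0023
side green 26 [-0.0235 -0.0094 -0.0017 -0.0002  0.0015] -0.0054
t 10.1167 pos [ 0.5134 -0.069   0.3702] F [ 0.9  1.  -1.1] M [0.53 0.23 0.2 ] grip 0.0253
tip along axis -0.0761 lateral [-0.0011  0.0001 -0.0006] ang 0.18
shift frac [-0.005  0.    -0.002] turn frac [-0.      0.0015  0.0013]
```

View pics/chk1.png

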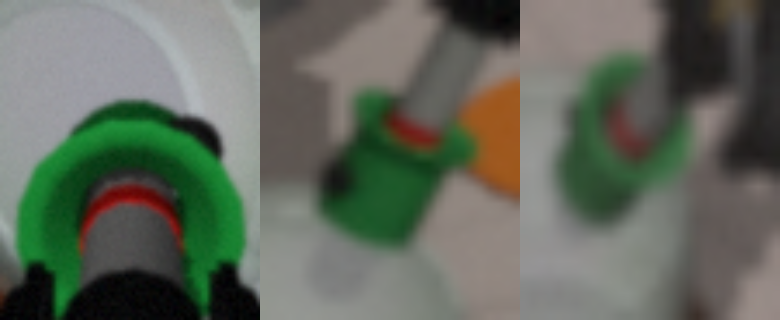

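```bash
python3 -m handwheel '[[0,0,0,0,0,0],[0,0,0,0,0,0],[0,0,0,0,0,0],[0,0,0,0,0,0]]' -0.1
python3 chk.py 2
```

```text
time_s: 10.45
eef_pos: [0.5134, -0.0692, 0.3703]
tool_rot: [[0.447, 0.318, -0.836], [-0.219, -0.867, -0.447], [-0.867, 0.383, -0.318]]
wrist_force: [0.5, -0.2, -0.1]
gripper_width: 0.0419
wrist red 196 [-0.0097 -0.0032  0.0008  0.0029  0.049 ] 0.0026
wrist green 1045 [-0.0019 -0.001  -0.0004  0.0001  0.0008] -0.0008
scene red 11 [-0.0008  0.0015  0.0036  0.005   0.0058] 0.0031
scene green 64 [-0.0318 -0.0235 -0.0103 -0.001   0.0014] -0.0126
side red 9 [-0.0118 -0.0042 -0.002  -0.0003  0.0058] -0.0023
side green 26 [-0.0165 -0.0098 -0.0014  0.0001  0.0035] -0.0045
t 10.7 pos [ 0.5134 -0.0691  0.3702] F [ 0.  -0.2  0.4] M [0.09 0.21 0.01] grip 0.0426
tip along axis -0.076 lateral [-0.0011 -0.     -0.0006] ang 0.18
shift frac [-0.005 -0.    -0.002] turn frac [-0.      0.0015  0.0012]
```

View pics/chk2.png

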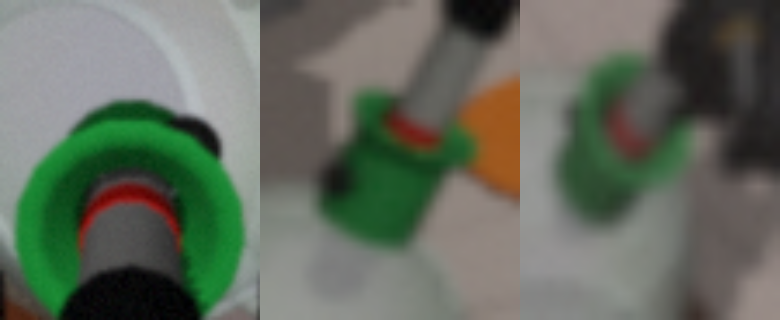

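Released, and the tube stayed put. I'll retract along the tube axis, then check.

```bash
python3 -m handwheel '[[-0.04,0,0,0,0,0],[-0.1,0,0,0,0,0],[-0.2,0,0,0,0,0],[-0.32,0,0,0,0,0],[-0.45,0,0,0,0,0]]'
python3 -m handwheel '[[-0.1,0,0,0,0,0],[-0.15,0,0,0,0,0],[-0.2,0,0,0,0,0],[-0.2,0,0,0,0,0]]'
python3 - <<'E'
from h import *
a=np.radians(AZ);cz=np.array([.5*np.cos(a),.5*np.sin(a),.75**.5])
grab_frame("scene");grab_frame("scene");grab_frame("scene")
s=robot.state();V=[]
print(s["eef_pos"],s["wrist_force"],s["gripper_width"])
for n in("wrist","scene","side"):
    f=grab_frame(n);T=camT(f,s);np.savez(n+"9.npz",R=s["tool_rot"],p=s["eef_pos"],**f);cv2.imwrite(f"pics/{n}9.png",f["img"])
    uv=proj(f,T,np.stack([RIM,RIM+.08*cz]));print(n,uv.round(1).tolist())
    h=cv2.cvtColor(f["img"],cv2.COLOR_BGR2HSV).astype(int)
    P=np.zeros(h.shape[:2],bool);u,v=uv[0].astype(int);P[v-20:v+20,u-20:u+20]=1
    for nm,m in(("red",((h[...,0]<10)|(h[...,0]>170))&(h[...,1]>100)&P),("green",(h[...,0]>45)&(h[...,0]<85)&(h[...,1]>100)&P)):
        Q=cloud(f,T,m);d=Q-RIM;al=d@cz;rad=np.linalg.norm(d-al[:,None]*cz,axis=1)
        al=al[(rad<.013) if nm=="red" else (rad>.018)&(rad<.025)]
        if len(al):print(nm,len(al),np.percentile(al,[5,25,50,75,95]).round(4))
    V.append(cv2.resize(f["img"][v-40:v+25,u-30:u+30],(260,280)))
cv2.imwrite("pics/fin.png",cv2.hconcat(V))
E
```

```text
time_s: 11.12
eef_pos: [0.4722, -0.049, 0.4495]
tool_rot: [[0.446, 0.318, -0.836], [-0.219, -0.867, -0.447], [-0.868, 0.382, -0.318]]
wrist_force: [1.0, -0.6, 0.8]
gripper_width: 0.0429
time_s: 11.45
eef_pos: [0.4538, -0.04, 0.4868]
tool_rot: [[0.45, 0.317, -0.835], [-0.219, -0.867, -0.448], [-0.866, 0.384, -0.321]]
wrist_force: [1.6, -0.5, 0.9]
gripper_width: 0.043
[ 0.45442174 -0.04034247  0.48291138] [-0.77363069  0.68436835 -0.60485087] 0.04311633515500629
wrist [[253.6, 172.9], [253.7, 193.2]]
red 72 [-0.0162 -0.0046  0.001   0.0034  0.0271]
green 390 [-0.0021 -0.001  -0.0004  0.0001  0.0008]
scene [[211.4, 180.7], [223.0, 157.5]]
red 14 [0.0009 0.002  0.0037 0.0057 0.055 ]
green 62 [-0.0329 -0.0145 -0.0041  0.0001  0.0017]
side [[258.0, 155.4], [267.8, 144.2]]
red 9 [-0.0107 -0.0047 -0.0014  0.0022  0.0039]
green 24 [-0.0176 -0.0029  0.0003  0.0019  0.0029]
```

View pics/fin.png

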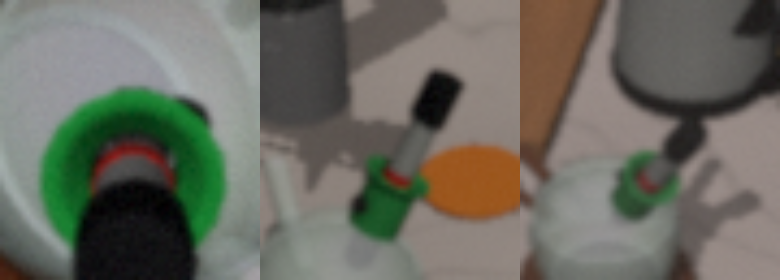

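View pics/scene9.png

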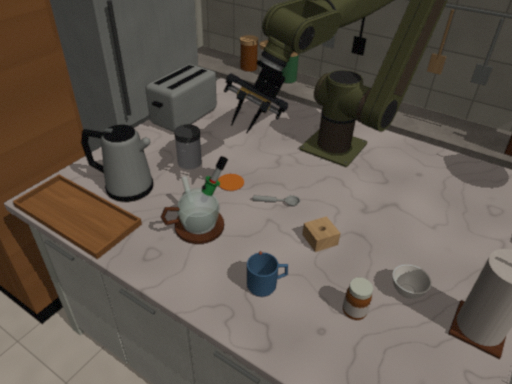

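Run:
```python
from h import *
a=np.radians(AZ);cz=np.array([.5*np.cos(a),.5*np.sin(a),.75**.5])
for n in("wrist","scene","side"):
    f=dict(np.load(n+"9.npz"));T=camT(f,dict(tool_rot=f["R"],eef_pos=f["p"]));h=cv2.cvtColor(f["img"],cv2.COLOR_BGR2HSV).astype(int)
    Q=cloud(f,T,h[...,2]<60);d=Q-RIM;al=d@cz;lat=d-al[:,None]*cz;rad=np.linalg.norm(lat,axis=1);m=(rad<.02)&(al>.03)&(al<.1);al=al[m]
    print(n,m.sum(),np.percentile(al,[1,5,50,95,99]).round(4),np.median(lat[m],0).round(4))
```

```text
wrist 795 [0.0475 0.0535 0.0772 0.0787 0.0791] [0.0013 0.0008 0.0003]
scene 95 [0.0469 0.0485 0.0658 0.0794 0.0803] [0.0069 0.0061 0.0022]
side 62 [0.0464 0.0506 0.0752 0.0816 0.0818] [ 0.0021  0.0088 -0.0004]
```

```bash
python3 -c "
from h import *
print(robot.hand_in())"
```

```text
the job is handed in; nothing more can be done
None
```

I gripped the tube by its knob, lifted it out of the stand and slid it along the neck's axis at 30° from vertical. I stopped with the red band at the rim, opened the fingers, backed off along the axis, and handed the job in at about 12 s of the 51 s allowed.

**Forces:** the wrist force stayed below about 5 N in every reading I took during the insertion. I read it only between moves.

**Band height after release:**
- The wrist camera put the middle of the band within about 1 mm of the rim.
- The scene camera read about 3 to 4 mm above it, and the side camera about 1 to 2 mm below. Those two had only 9 to 14 pixels of band to work from.
- The knob's top measured about 78 to 82 mm above the rim, against 80 mm if exact.
- The arm's own position at release put the tube 1 mm too deep.

All of these are inside the 8 mm tolerance.

**Alignment:** before release the tool's axis was within about 0.2° of the neck's direction as I had estimated it. I did not measure the tube's own tilt after release.

**Surroundings:** in the last picture the bystanders stand where they did at the start, by eye only. The gripper was about 110 mm clear of where it let go, touching nothing.

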